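Put the dried prints back on the picture ledge

TASK

Take the two small framed prints off their drying stands and stand them side by side on the black raised picture ledge, feet down in its groove and leaning back against it, pictures facing out of the ledge's open front: the leaf print centred on the green tab, the flower print centred on the red tab. Set them down rather than drop them, never let one fall onto the worktop, and do not knock or shove the other things about.

Things in the scene. Friction and masses are not known exactly. Their poses are not given: they have to be found in the camera images.
- print_leaf: wooden picture frame with a green leaf print, 100 mm wide (y), 130 high (z), 14 thick (x), about 160 g. Origin: centre of its bottom face. z runs up the frame, x out of the picture side, y along its width. Starts leaning back in stand_leaf, foot behind the lip; its upper 60 mm is free on both sides to grip across the 14 mm.
- print_flower: wooden picture frame with a red flower print, 100 mm wide (y), 130 high (z), 14 thick (x), about 160 g. Origin: centre of its bottom face. z runs up the frame, x out of the picture side, y along its width. Starts leaning back in stand_flower, foot behind the lip; its upper 60 mm is free on both sides to grip across the 14 mm.
- stand_leaf: white metal drying stand with the leaf print, fixed to the worktop, 90 mm wide. Origin on the worktop, 30 under the inner corner of its groove; x is its open front, the way the picture faces. Groove 28 wide and 70 long, leaning back 24 degrees from vertical; back plate 70 high along the slope, lip 12 high. Feet reach 80 behind and 50 before the origin.
- stand_flower: white metal drying stand with the flower print, fixed to the worktop, 90 mm wide. Origin on the worktop, 30 under the inner corner of its groove; x is its open front, the way the picture faces. Groove 28 wide and 70 long, leaning back 32 degrees from vertical; back plate 70 high along the slope, lip 12 high. Feet reach 80 behind and 50 before the origin.
- ledge: black raised picture ledge 280 mm long (along its y), fixed on two feet 110 deep. Origin on the worktop under the middle of point ledge_groove; x is its open front, where pictures must face. A print properly seated leans back (top towards -x) 28 degrees, with its origin at x = 6, z = 88 mm in this frame.
- ledge_groove (a point): middle of the inner corner where the ledge's back plate meets its groove floor, 85 mm above the worktop. The plate leans back 28 degrees from vertical, 70 high along the slope, so a print's upper 60 mm stands clear; the floor is square to the plate, 28 wide, closed in front by a lip 12 high and 8 thick.
- tab_green: green tab, 40 mm wide, clipped over the front and top of the ledge's lip, marking the middle of the leaf print's place. Axes as the ledge's; origin in the ledge's frame at x = 33, z = 90, y = 75 or -75. A seated print's origin is 27 behind it (-x) and 2 below. Nothing to hit.
- tab_red: red tab, the same as tab_green, at the other place; marks the middle of the flower print's place
- print_leaf_top (a point): middle of the leaf print's top edge
- print_flower_top (a point): middle of the flower print's top edge
- print_leaf_front (a point): imaginary point 100 straight out in front of the middle of the leaf print's picture side
- print_flower_front (a point): the same for the flower print
- ball_jar: clear round jar of white wool dryer balls with a wooden lid, 88 across, 135 high (mm); bystander, origin under its centre
- plant: small green plant in a terracotta pot, pot 68 across and 60 high, leaves (they give way) to about 127 high (mm); bystander, origin under its centre
- clothes_brush: wooden clothes brush lying bristles down, 50 x 130 (along its y), 35 high (mm); bystander, origin under its centre
- stain_bottle: white bottle with blue cap, 54 across, 150 high (mm); bystander, origin under its centre
- starch_can: aluminium can with blue band, 54 across, 140 high (mm); bystander, origin under its centre
- button_jar: low amber glass jar with brass cap, 66 across, 70 high (mm); bystander, origin under its centre
- thread_spool: orange thread spool standing on end, 36 across, 45 high (mm); bystander, origin under its centre
- soap_tin: flat green soap tin, 60 x 85, 30 high (mm); bystander, origin under its centre
There are look-alikes about, which are no part of the job. What is shaped like the print_leaf but orange or yellow is not meant.

How it is judged:
By the outcome, as a careful person would: the job done as asked, in the order asked, and still so for the second after the job is handed in, with the robot touching nothing.
It also fails if it takes over 64 s, if anything falls off the work surface, if the arm or the gripper's body presses on something with over 40 N, if the wrist force passes 120 N, or if a joint passes its speed limit or range.

ROBOT

A 6-joint arm with a two-finger parallel gripper is mounted at the origin on the work surface. World frame = base frame: x ahead of the robot, y to its left, z up, the work surface at z = 0. Lengths are in mm, angles in degrees, forces in N, time in s.
With the tool pointing down it reaches from about 350 to 850 mm from the base axis. Payload 8.1 kg.
Tool frame: the origin (TCP) lies between the finger pads; the fingertips stand ahead of it and the grasp point (between the pads) lies 2 mm behind it (nose_length is the z of the fingertips in the tool frame, in mm); z points along the fingers, y is the direction in which the jaws open and shut (so a half turn about z gives the same grasp; the last joint's range is limited). The gripper opens to 85 mm and grips with 20 to 120 N. Pads are 22 mm wide; open, the fingers measure 114 mm over their backs; the gripper's body (76 mm by 85 mm) begins 54 mm behind the grasp point. The pads swing forward as they close: fully open they stand 13 mm farther back than shut.
Start: joints at [69.821, 7.471, 85.268, -0, 87.261, -4.893], TCP at [158.165, 578.782, 248.292] pointing down, gripper open.
Joint ranges: [-169.43, 169.43], [-51.17, 129.36], [1.28, 143.12], [-76.62, 256.62], [0, 156.53], [-152.29, 152.29]. Speed limits (degrees/s): [136.94, 136.94, 159.86, 180, 180, 180].

INTERFACE

Orientations are given as [roll, pitch, yaw] about the fixed x, y, z axes, in that order (R = Rz(yaw) Ry(pitch) Rx(roll)).
In Python, from bench import * gives the robot as it stands.
- The arm moves only by the tool jog_arm, never from a script. Its argument "plan" is a list of rows, each a list of 3 entries, a list of its own where there are three numbers: the turn, a rotation vector about the tool's x, y, z in degrees, then the shift along the tool's x, y, z in m, then the gripper's target within -1 to 1 (fully open at 1, half-way at 0, shut at -1). A call has 1 to 12 rows; each row is the pose to reach, as a shift and turn from the pose commanded when the call began, along the tool's axes at that moment; what a row does not reach only later rows make up. A row lasts 1/8 s, in which the tool goes at most 62.5 mm and 10.7 degrees, less where a joint would pass 70% of its speed; a pose out of reach is approached as far as the arm can. A call with a gripper value outside its range is refused whole. The fingers move at their own pace and stop on an object; "force" is the grip in N (left out, the last holds). Time passes only in rows, so rows that repeat a pose let the fingers close. It gives the time, the measured TCP pose, the force and the opening at its end, in the units of the state.
- sense(): the state, without advancing time (a new reading comes with each control period).
- snapshot(name): name is "side" or "top" or "wrist"; returns (picture, depth): 480x640x3 uint8, blue, green, red; 480x640 float32, mm along the optical axis (not along the pixel's ray), 0 where there is no reading.
- camera_info(name): a dict with "fov_y" (degrees; the focal length in pixels is half the picture's height over the tangent of half this angle, whatever the lens; pixels are square), "cx", "cy" (the principal point, pixels), "dist_coeffs" ([k1, k2, p1, p2, k3] as OpenCV has them; the pictures are not rectified), "origin" and "orientation" of the camera in the world. Camera axes: x right, y down, z forward; pixel columns grow to the right and rows downward; lengths in mm; the calibration is good to about 2 mm. A picture is of the moment at which its call begins: read the wrist's pose just before it. camera_info takes no time and is no camera call; for the wrist camera it gives the pose at the moment of the call.
- hand_in(): hands the job in, once; it reports no verdict.
The state is a dict: "time": time; "joint_pos": joint angles; "qd": joint speeds; "joint_efforts": joint torques, N m; "tool_pos": TCP position; "tcp_rot": TCP orientation; "ft_force": force on the tool from outside, world axes, zero at the start; "wrist_torque": the same for the moment, N m; "finger_gap": finger opening in mm.
Only numpy, scipy, OpenCV 4.12 (cv2) and the standard library are available. Lean on these libraries where they do the work, as an engineer would, in place of code of your own. Each camera call takes 0.05 s, during which the arm holds its last target.

## Working session

There is one attempt and no reset: what is moved stays moved. The work goes in short steps, Python scripts to look and compute and a tool call to move; the robot and the scene stay as the last step left them, time stands still between calls to the robot, and variables do not carry over. Pictures are saved under pics/ and viewed, and the job is handed in when it is done.

Besides the shell and the picture viewer there is one more tool, called after "Request:" as name(argument=value, ...) on one line, values as JSON. jog_arm: Moves the arm, as the interface text tells. Its arguments: {"type":"object","properties":{"plan":{"type":"array","items":{"type":"array"}},"force":{"type":"number"}},"required":["plan"]}

```bash
ls; mkdir -p pics
python3 - <<'E'
from bench import *
import cv2,numpy as np
print(sense())
for n in ("side","top","wrist"):
    ci=camera_info(n); print(n,ci)
    p,d=snapshot(n); cv2.imwrite(f"pics/{n}0.png",p); np.save(f"{n}0.npy",d)
    print((d>0).mean())
E
```

```text
pics
{'time': 0.0, 'joint_pos': array([ 6.98221523e+01,  7.51333861e+00,  8.53288648e+01, -9.27504300e-04,
        8.72637539e+01, -4.89205520e+00]), 'qd': array([-0.05920195,  0.07716125, -0.01646553,  0.04590626, -0.12539996,
       -0.02473196]), 'joint_efforts': array([ 2.78989082e-04, -5.69380045e+01, -5.00567901e+01, -4.11064650e-05,
        1.39588426e-02,  8.96554894e-06]), 'tool_pos': array([157.97195747, 578.28532212, 247.26684601]), 'tcp_rot': array([-1.79894350e+02, -8.11291470e-03,  1.64714245e+02]), 'ft_force': array([-0.61130237,  0.42628156, -0.05296487]), 'wrist_torque': array([-0.00625859,  0.02150793,  0.02681279]), 'finger_gap': 85.19633616728815}
side {'fov_y': 46.88799597629061, 'cx': 313.15421347391094, 'cy': 240.46746787006487, 'dist_coeffs': array([-0.16697775,  0.        ,  0.        ,  0.        ,  0.        ]), 'origin': array([-264.882141  , -966.39641595, 1013.01430003]), 'orientation': array([-127.98344395,   -0.9439723 ,  -41.5575497 ])}
0.994345703125
top {'fov_y': 42.317847892377586, 'cx': 321.3916185798481, 'cy': 243.2166599414896, 'dist_coeffs': array([-0.02074103,  0.        ,  0.        ,  0.        ,  0.        ]), 'origin': array([ 410.01808063,  -82.33654082, 1533.66548246]), 'orientation': array([-176.18984984,   -1.18795716,  -89.25931189])}
0.996181640625
wrist {'fov_y': 68.76595718332271, 'cx': 319.29584482156577, 'cy': 238.7464777293044, 'dist_coeffs': array([-0.05902603,  0.        ,  0.        ,  0.        ,  0.        ]), 'origin': array([ 76.75742403, 599.90300661, 373.45996144]), 'orientation': array([1.61046458e+02, 5.18841685e-02, 7.47221741e+01])}
0.9960579427083334
```

View pics/side0.png

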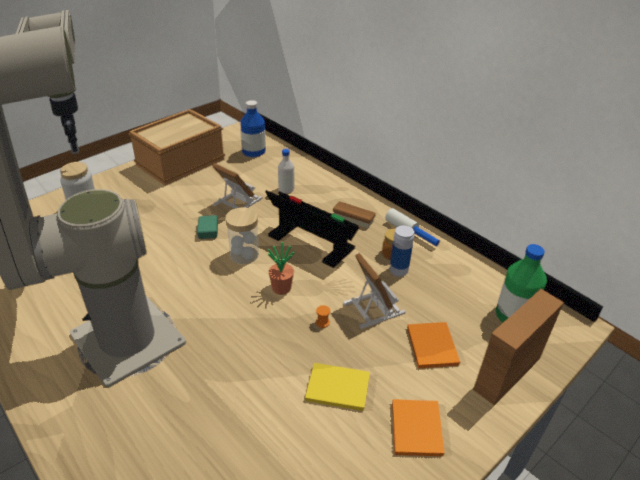

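View pics/top0.png

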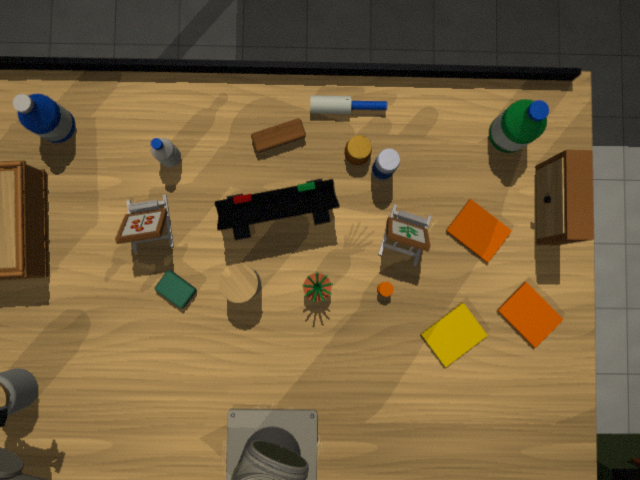

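View pics/wrist0.png

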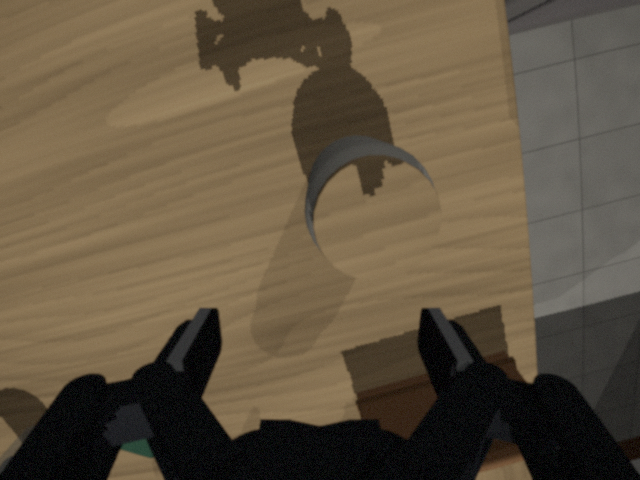

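```bash
cat > h.py <<'E'
from bench import *
import cv2,numpy as np
from scipy.spatial.transform import Rotation as R
def rot(o): return R.from_euler('xyz',o,degrees=True).as_matrix()
def cam(n,ci=None):
    ci=ci or camera_info(n); f=240/np.tan(np.radians(ci['fov_y']/2))
    K=np.array([[f,0,ci['cx']],[0,f,ci['cy']],[0,0,1]]); return K,ci['dist_coeffs'],np.array(ci['origin']),rot(ci['orientation'])
def rays(n,px,ci=None):
    K,D,o,Rm=cam(n,ci); u=cv2.undistortPoints(np.array(px,float).reshape(-1,1,2),K,D).reshape(-1,2)
    return o,np.c_[u,np.ones(len(u))]@Rm.T   # unit depth rays
def pts(n,px,d,ci=None):
    px=np.array(px); o,r=rays(n,px,ci); return o+r*d[px[:,1],px[:,0]][:,None]
def onz(n,px,z,ci=None):
    o,r=rays(n,px,ci); return o+r*((z-o[2])/r[:,2])[:,None]
def proj(n,P,ci=None):
    K,D,o,Rm=cam(n,ci); q=(np.array(P,float).reshape(-1,3)-o)@Rm
    return cv2.projectPoints(q,np.zeros(3),np.zeros(3),K,D)[0].reshape(-1,2)
E
python3 - <<'E'
import cv2
p=cv2.imread('pics/top0.png')
a=cv2.resize(p[170:290,90:210],None,fx=3.3,fy=3.3,interpolation=2)
b=cv2.resize(p[170:290,360:480],None,fx=3.3,fy=3.3,interpolation=2)
import numpy as np
cv2.imwrite('pics/c1.png',np.hstack([a,b]))
q=cv2.imread('pics/side0.png')
a=cv2.resize(q[150:270,190:310],None,fx=3.3,fy=3.3,interpolation=2)
b=cv2.resize(q[225:345,310:430],None,fx=3.3,fy=3.3,interpolation=2)
cv2.imwrite('pics/c2.png',np.hstack([a,b]))
cv2.imwrite('pics/c3.png',np.hstack([cv2.resize(p[160:260,200:350],(800,533))]))
E
```

```text
(no output)
```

View pics/c1.png

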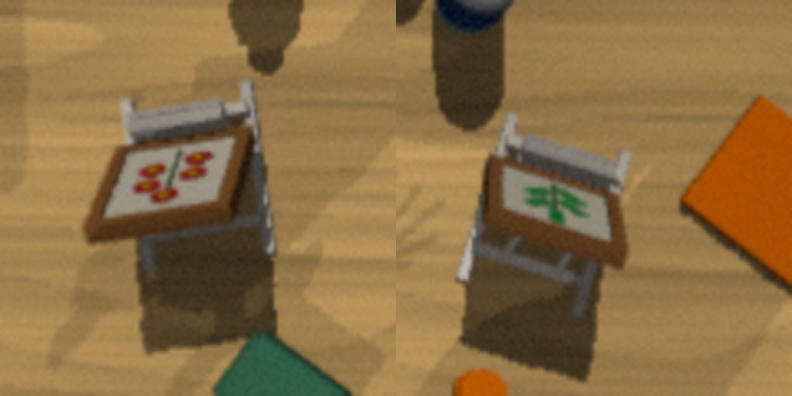

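View pics/c2.png

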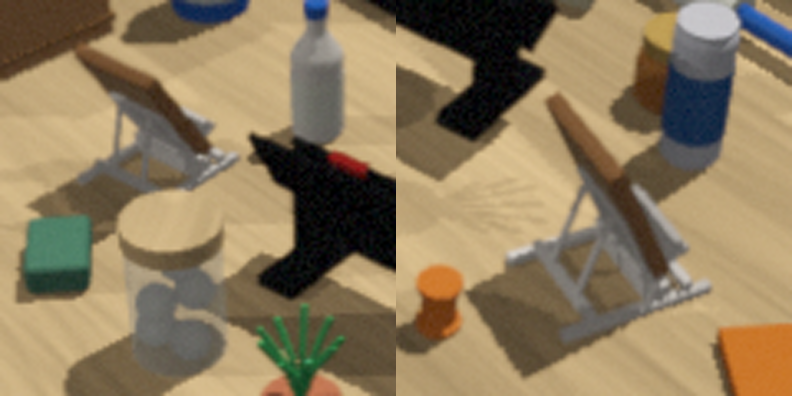

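View pics/c3.png

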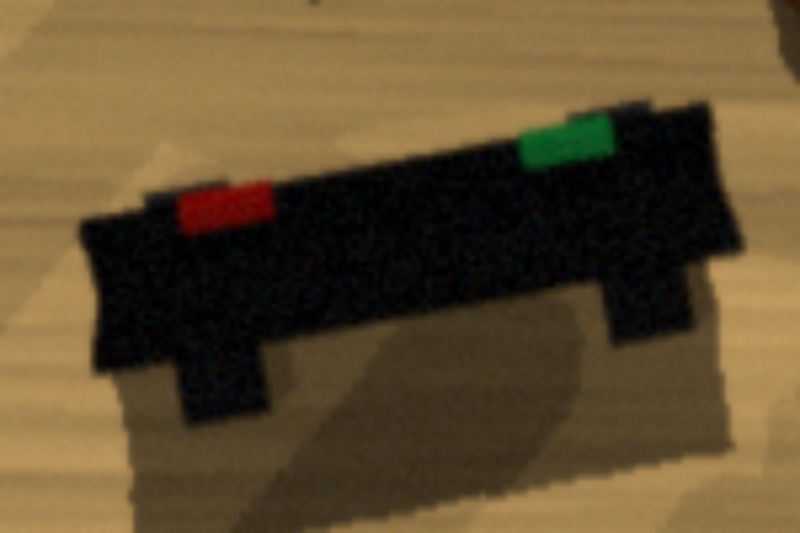

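```bash
cat >> h.py <<'E'
def roi(n,box,d,ci=None):
    x0,y0,x1,y1=box; g=np.stack(np.meshgrid(np.arange(x0,x1),np.arange(y0,y1)),-1).reshape(-1,2)
    g=g[d[g[:,1],g[:,0]]>0]; return g,pts(n,g,d,ci)
def ransac(P,t=2.5,it=600,filt=None):
    rng=np.random.default_rng(0);best=None
    for _ in range(it):
        a=P[rng.choice(len(P),3,False)]; n=np.cross(a[1]-a[0],a[2]-a[0]); l=np.linalg.norm(n)
        if l<50: continue
        n/=l
        if n[2]<0:n=-n
        if filt and not filt(n): continue
        m=abs((P-a[0])@n)<t
        if best is None or m.sum()>best.sum(): best=m
    for _ in range(3):
        c=P[best].mean(0); n=np.linalg.svd(P[best]-c,full_matrices=False)[2][2]; n*=np.sign(n[2]); best=abs((P-c)@n)<t
    return c,n,best
def frame_fit(n,box,d,ci=None):
    g,P=roi(n,box,d,ci); k=P[:,2]>45; g,P=g[k],P[k]
    c,nn,m=ransac(P,filt=lambda v:0.3<v[2]<0.75)
    yaw=np.degrees(np.arctan2(nn[1],nn[0])); lean=np.degrees(np.arcsin(nn[2]))
    Q=P[m]; res=((Q-c)@nn).std()
    ey=np.cross([0,0,1],nn); ey/=np.linalg.norm(ey); ez=np.cross(nn,ey)
    uv=np.c_[(Q-c)@ey,(Q-c)@ez].astype(np.float32)
    r=cv2.minAreaRect(uv); 
    return dict(c=c,n=nn,yaw=yaw,lean=lean,N=int(m.sum()),res=res,rect=r,ey=ey,ez=ez,uv=uv,g=g[m],Q=Q)
E
python3 - <<'E'
from h import *
d=np.load('top0.npy')
ci=None
for nm,box in (('flower',(105,195,175,255)),('leaf',(375,205,440,262))):
    f=frame_fit('top',box,d); print(nm,{k:f[k] for k in('c','n','yaw','lean','N','res','rect')})
    uv=f['uv'];print(np.percentile(uv,[0.5,99.5],axis=0))
    (cu,cv),(w,h),a=f['rect']; C=f['c']+cu*f['ey']+cv*f['ez']; print('center front face',C, 'zmax',f['Q'][:,2].max())
# ledge
g,P=roi('top',(210,175,345,240),d); k=P[:,2]>60; P=P[k];g=g[k]
c,n,m=ransac(P,filt=lambda v:0.2<v[2]<0.7); Q=P[m]
print('ledge',c,n,np.degrees(np.arctan2(n[1],n[0])),np.degrees(np.arcsin(n[2])),m.sum(),((Q-c)@n).std())
ey=np.cross([0,0,1],n);ey/=np.linalg.norm(ey);ez=np.cross(n,ey)
print(np.percentile((Q-c)@ey,[0,1,99,100]),np.percentile((Q-c)@ez,[0,1,99,100]),Q[:,2].min(),Q[:,2].max())
p=cv2.imread('pics/top0.png'); hsv=cv2.cvtColor(p,cv2.COLOR_BGR2HSV)
s=np.zeros(p.shape[:2],bool); s[175:215,210:345]=1
for nm,mk in(('red',((hsv[...,0]<8)|(hsv[...,0]>172))),('green',(hsv[...,0]>50)&(hsv[...,0]<85))):
    m=mk&s&(hsv[...,1]>150)&(hsv[...,2]>60); ys,xs=np.nonzero(m); px=np.c_[xs,ys]
    print(nm,m.sum(),px.mean(0),cv2.minAreaRect(px.astype(np.float32)),pts('top',px,d).mean(0),onz('top',[px.mean(0)],90))
E
```

```text
flower {'c': array([541.65626083, 308.66081269,  99.47186846]), 'n': array([0.84063901, 0.13415201, 0.5247183 ]), 'yaw': np.float64(9.067000370907135), 'lean': np.float64(31.649281456965657), 'N': 837, 'res': np.float64(1.3504229935337901), 'rect': ((-0.61083984375, -1.1993026733398438), (126.8213119506836, 102.44709777832031), 89.99202728271484)}
[[-51.4468277  -63.76628548]
 [ 49.40955971  59.62629082]]
center front face [542.37395552 308.1567758   98.45093097] zmax 152.16275082400284
leaf {'c': array([ 532.54432552, -311.70279068,  104.58377037]), 'n': array([ 0.87642801, -0.26944004,  0.39909399]), 'yaw': np.float64(-17.0889854895488), 'lean': np.float64(23.52155177618089), 'N': 618, 'res': np.float64(1.278257276089873), 'rect': ((-0.5344123840332031, -3.4173965454101562), (100.9062728881836, 124.59941101074219), 0.07796229422092438)}
[[-49.35893862 -64.88857712]
 [ 49.77766151  58.28587126]]
center front face [ 533.69093218 -312.61438845  101.45032523] zmax 158.81728657470694
ledge [578.7133653   -7.12746407 115.7624379 ] [0.85810019 0.17771648 0.48174778] 11.700798723368482 28.79961456754425 1569 1.1226123717872942
[-140.77126615 -137.85125536  136.1078224   138.86079978] [-42.92817242 -39.90783735  38.36326124  40.94600765] 78.13293537206823 151.79529290097298
red 125 [241.736 198.216] ((242.0450897216797, 198.49591064453125), (7.876609802246094, 16.6585750579834), 84.80557250976562) [607.52679229  75.24695641 103.96986898] [[609.42084044  76.75093765  90.        ]]
green 111 [306.23423423 186.23423423] ((305.7115783691406, 186.05767822265625), (7.060181140899658, 17.062105178833008), 78.69007110595703) [637.32108071 -73.82534465 107.6205747 ] [[640.10401795 -73.70901499  90.        ]]
```

Run:
```python
import bench
print([x for x in dir(bench) if not x.startswith('__')])
print(getattr(bench,'nose_length',None))
print(bench.sense()['time'])
```

```text
['PlanningError', 'camera_info', 'hand_in', 'nose_length', 'sense', 'snapshot']
17.0
0.15
```

```bash
cat >> h.py <<'E'
def tool_R(yaw,lean):
    "tool for a print facing yaw, leaning back lean: y=print x, z=-print z, x=print y"
    y,l=np.radians(yaw),np.radians(lean); h=np.array([np.cos(y),np.sin(y),0]); up=np.array([0,0,1.])
    n=h*np.cos(l)+up*np.sin(l); ez=-h*np.sin(l)+up*np.cos(l); ey=np.cross(ez,n)
    return np.c_[ey,n,-ez]
DOWN=lambda yaw: tool_R(yaw,0)
def rel(p,Rt,p0=None,R0=None):
    s=sense(); p0=s['tool_pos'] if p0 is None else p0; R0=rot(s['tcp_rot']) if R0 is None else R0
    print('turn',R.from_matrix(R0.T@Rt).as_rotvec(degrees=True).round(1),'shift',((R0.T@(np.array(p)-p0))/1000).round(4))
GRASP={}
def grasp(c,n_yaw,lean,u,depth=32):
    Rt=tool_R(n_yaw,lean); ey,n,ez=Rt[:,0],Rt[:,1],-Rt[:,2]; l=np.radians(lean)
    zt=30+14*np.sin(l)+130*np.cos(l)
    P=np.array(c)+ey*u; P=P+ez*((zt-P[2])/ez[2])-7*n
    return P-ez*(depth+2), Rt, P   # TCP, R, top-edge middle
LEAF=grasp((532.54,-311.70,104.58),-17.1,24,-0.2)
FLOWER=grasp((541.66,308.66,99.47),9.1,32,-0.8)
E
python3 - <<'E'
from h import *
print(LEAF,FLOWER)
print('A');rel((480,100,350),DOWN(0))
p,Rt,_=LEAF; pre=p-Rt[:,2]*110; print('pre leaf',pre)
print('A->pre leaf');rel(pre,Rt,np.array((480,100,350)),DOWN(0))
E
```

```text
(array([ 518.36255006, -307.54769722,  120.54752044]), array([[ 0.29404033,  0.87316037,  0.38875604],
       [ 0.95579301, -0.2686192 , -0.11959697],
       [ 0.        ,  0.40673664, -0.91354546]]), array([ 505.14484462, -303.48140008,  151.608066  ])) (array([523.97877867, 305.01772989, 115.12205208]), array([[-0.15815807,  0.8373744 ,  0.5232496 ],
       [ 0.98741381,  0.13412565,  0.08381101],
       [ 0.        ,  0.52991926, -0.8480481 ]]), array([506.18829234, 302.16815567, 143.95568735]))
A
turn [-0.1  0.  74.7] shift [-0.4367 -0.3767 -0.1021]
pre leaf [ 475.5993854  -294.39202999  221.03752078]
A->pre leaf
turn [-23.8  -3.6  16.8] shift [-0.3944 -0.0044  0.129 ]
```

Request:
jog_arm(plan=[[[0,0,30],[-0.2,-0.17,-0.1],1],[[0,0,60],[-0.437,-0.377,-0.102],0.3],[[0,0,75],[-0.437,-0.377,-0.102],0.3],[[0,0,75],[-0.437,-0.377,-0.102],0.3],[[0,0,75],[-0.437,-0.377,-0.102],0.3],[[0,0,75],[-0.437,-0.377,-0.102],0.3],[[0,0,75],[-0.437,-0.377,-0.102],0.3],[[0,0,75],[-0.437,-0.377,-0.102],0.3],[[0,0,75],[-0.437,-0.377,-0.102],0.3],[[0,0,75],[-0.437,-0.377,-0.102],0.3],[[0,0,75],[-0.437,-0.377,-0.102],0.3]], force=40)

```text
time: 1.52
tool_pos: [481.0, 98.3, 350.1]
tcp_rot: [-180.0, 0.0, 89.5]
ft_force: [0.5, 0.9, -0.2]
finger_gap: 55.6
```

Run:
```python
from h import *
s=sense(); print(s['time'],s['tool_pos'],s['tcp_rot'],s['joint_pos'],s['finger_gap'])
p,Rt,_=LEAF; rel(p-Rt[:,2]*110,Rt)
```

```text
1.525 [480.97987258  98.29370645 350.1109119 ] [-1.79977890e+02  1.37306501e-02  8.95265947e+01] [ 5.57159406e+00 -1.06421575e+01  9.25349297e+01 -1.14408600e-02
  9.81306612e+01  6.04338618e+00] 55.62522331924924
turn [-23.9  -3.5  16.4] shift [-0.3927 -0.0021  0.1292]
```

Request:
jog_arm(plan=[[[-8,-1,5],[-0.06,0,0],0.3],[[-16,-2,10],[-0.12,0,0.02],0.3],[[-23.9,-3.5,16.4],[-0.18,0,0.03],0.3],[[-23.9,-3.5,16.4],[-0.24,-0.002,0.05],0.3],[[-23.9,-3.5,16.4],[-0.3,-0.002,0.08],0.3],[[-23.9,-3.5,16.4],[-0.35,-0.002,0.11],0.3],[[-23.9,-3.5,16.4],[-0.393,-0.002,0.129],0.3],[[-23.9,-3.5,16.4],[-0.393,-0.002,0.129],0.3],[[-23.9,-3.5,16.4],[-0.393,-0.002,0.129],0.3]])

```text
time: 2.65
tool_pos: [476.6, -291.9, 221.1]
tcp_rot: [156.0, -0.1, 73.1]
ft_force: [-0.1, -0.4, 0.0]
finger_gap: 55.2
```

Run:
```python
from h import *
s=sense(); print(s['time'],s['tool_pos'],s['tcp_rot'],s['finger_gap'])
ci=camera_info('wrist'); p,d=snapshot('wrist'); cv2.imwrite('pics/wrist1.png',p); np.save('w1.npy',d)
import pickle; pickle.dump(ci,open('w1.pkl','wb'))
P,Rt,T=LEAF; rel(P,Rt)
Q=[T+Rt@np.array([a,b,0]) for a in(-50,50) for b in(7,-7)]; print(proj('wrist',Q,ci).round(0))
```

```text
2.65 [ 476.55585951 -291.88511139  221.12510777] [ 1.55961486e+02 -6.03591108e-02  7.30955134e+01] 55.23924960203291
turn [ 0.1 -0.1  0.2] shift [-0.0031 -0.001   0.1105]
[[329. 332.]
 [308. 332.]
 [331. 184.]
 [307. 184.]]
```

View pics/wrist1.png

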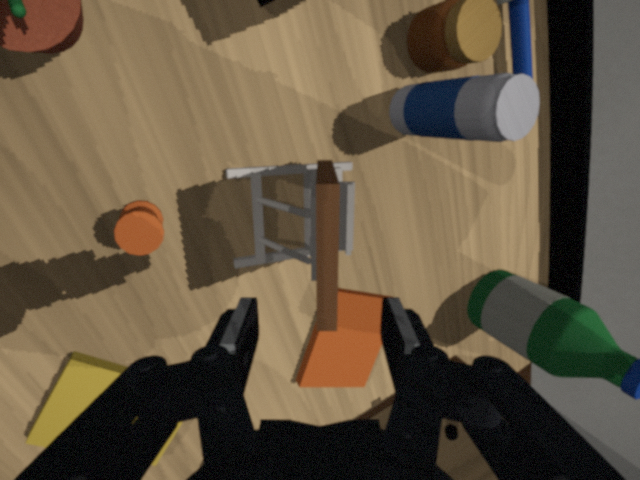

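Run:
```python
from h import *
import pickle
p=cv2.imread('pics/wrist1.png'); ci=pickle.load(open('w1.pkl','rb')); d=np.load('w1.npy')
c=cv2.resize(p[150:350,260:400],None,fx=3,fy=3,interpolation=2); cv2.imwrite('pics/c4.png',c)
P,Rt,T=LEAF
for v in(190,220,250,280,310,325):
    pix=[(u,v) for u in range(300,350)]
    X=pts('wrist',pix,d,ci); L=(X-T)@Rt
    k=abs(L[:,2])<12
    k=(L[:,2]>-10)&(L[:,2]<8)&(abs(L[:,1])<20)
    print(v,[pix[i][0] for i in np.nonzero(k)[0]][::len(pix)],k.sum(),L[k].mean(0).round(1),L[k,1].min().round(1),L[k,1].max().round(1))
```

```text
190 [316] 24 [46.2  4.9  1.7] -1.8 11.7
220 [316] 23 [27.8  4.8  2.1] -1.8 11.5
250 [316] 23 [8.5 5.  2. ] -1.8 11.9
280 [317] 21 [-12.1   5.2   2. ] -1.2 11.6
310 [317] 21 [-34.    5.4   1.9] -1.2 12.1
325 [317] 21 [-45.5   5.5   1.9] -1.2 12.3
```

View pics/c4.png

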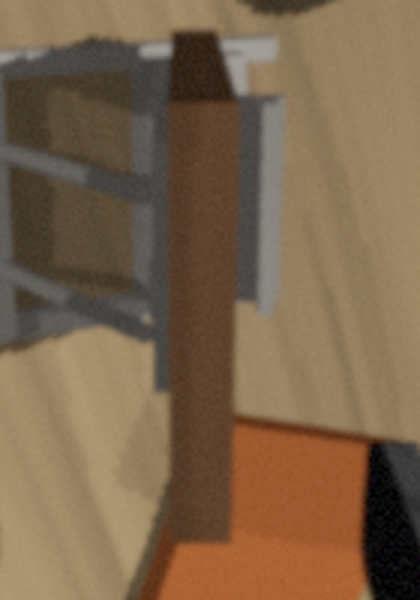

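Request:
jog_arm(plan=[[[0,0,0],[-0.003,0.004,0.02],0.3],[[0,0,0],[-0.003,0.004,0.045],0.3],[[0,0,0],[-0.003,0.004,0.065],0.3],[[0,0,0],[-0.003,0.004,0.075],0.3],[[0,0,0],[-0.003,0.004,0.075],0.3]])

```text
time: 3.32
tool_pos: [508.6, -304.8, 154.5]
tcp_rot: [155.9, -0.0, 73.2]
ft_force: [0.8, -0.3, 1.0]
finger_gap: 55.3
```

```bash
cat >> h.py <<'E'
import pickle
def look(name,T,Rt,vs):
    s=sense(); print(s['time'],s['tool_pos'].round(1),s['tcp_rot'].round(2),s['finger_gap'].round(1),s['ft_force'].round(1))
    ci=camera_info('wrist'); p,d=snapshot('wrist'); cv2.imwrite(f'pics/{name}.png',p); np.save(name+'.npy',d); pickle.dump(ci,open(name+'.pkl','wb'))
    for v in vs:
        pix=[(u,v) for u in range(280,370)]
        L=(pts('wrist',pix,d,ci)-T)@Rt
        k=(L[:,2]>-10)&(L[:,2]<8)&(abs(L[:,1])<20)
        if k.sum(): print(v,pix[np.nonzero(k)[0][0]],k.sum(),L[k].mean(0).round(1),L[k,1].min().round(1),L[k,1].max().round(1))
    print('tool in print-top frame',((s['tool_pos']-T)@Rt).round(1))
E
python3 - <<'E'
from h import *
P,Rt,T=LEAF; look('wrist2',T,Rt,(130,160,200,240,280,320,360)); rel(P,Rt)
E
```

```text
Traceback (most recent call last):
  File "h.py", line 62, in look
    s=sense(); print(s['time'],s['tool_pos'].round(1),s['tcp_rot'].round(2),s['finger_gap'].round(1),s['ft_force'].round(1))
                                                                            ^^^^^^^^^^^^^^^^^^^^^
AttributeError: 'float' object has no attribute 'round'
```

```bash
sed -i "s/s\['finger_gap'\].round(1)/round(s['finger_gap'],1)/; s/print(s\['time'\],/print(round(s['time'],2),/" h.py
python3 - <<'E'
from h import *
P,Rt,T=LEAF; look('wrist2',T,Rt,(130,160,200,240,280,320,360)); rel(P,Rt)
E
```

```text
3.33 [ 508.6 -304.8  154.5] [ 1.5594e+02 -1.0000e-02  7.3160e+01] 55.3 [ 0.8 -0.3  1. ]
240 (303, 240) 36 [38.   4.9  1.7] -1.8 11.8
280 (304, 280) 34 [20.8  5.   1.7] -1.6 11.8
320 (304, 320) 34 [2.1 5.1 1.8] -1.9 12.2
360 (305, 360) 32 [-18.5   5.2   1.8] -1.7 12.1
tool in print-top frame [-0.3  4.6 -1.2]
turn [ 0.1 -0.1  0.2] shift [ 0.0007 -0.0052  0.0357]
```

View pics/wrist2.png

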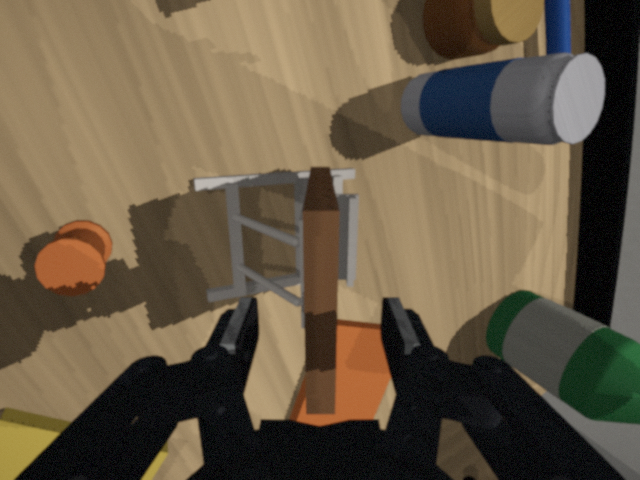

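Request:
jog_arm(plan=[[[0,0,0],[0.0005,0.0004,0.015],0.2],[[0,0,0],[0.0005,0.0004,0.03],0.1],[[0,0,0],[0.0005,0.0004,0.0365],0],[[0,0,0],[0.0005,0.0004,0.0365],-0.3],[[0,0,0],[0.0005,0.0004,0.0365],-1],[[0,0,0],[0.0005,0.0004,0.0365],-1],[[0,0,0],[0.0005,0.0004,0.0365],-1],[[0,0,0],[0.0005,0.0004,0.0365],-1]], force=40)

```text
time: 4.38
tool_pos: [523.0, -310.0, 121.5]
tcp_rot: [155.9, 0.0, 73.1]
ft_force: [-0.4, 0.1, -0.4]
finger_gap: 13.8
```

Run:
```python
from h import *
P,Rt,T=LEAF; s=sense(); print(s['time'],((s['tool_pos']-T)@Rt).round(1),s['tcp_rot'],s['ft_force'],s['wrist_torque'],s['finger_gap'])
```

```text
4.375 [-0.9  5.1 35.2] [1.55910921e+02 1.41384385e-02 7.30667539e+01] [-0.41612415  0.07222801 -0.42594224] [ 0.03324949  0.20922426 -0.02335888] 13.790769498268215
```

Request:
jog_arm(plan=[[[0,0,0],[0,0.0,-0.005],-1],[[0,0,0],[0,0.0,-0.02],-1],[[0,0,0],[0,0,-0.05],-1],[[0,0,0],[0,0,-0.09],-1],[[0,0,0],[0,0,-0.13],-1],[[0,0,0],[0,0,-0.17],-1],[[0,0,0],[0,0,-0.2],-1],[[0,0,0],[0,0,-0.2],-1]])

```text
time: 5.38
tool_pos: [445.2, -286.9, 307.4]
tcp_rot: [155.7, 0.2, 73.0]
ft_force: [-0.1, -1.1, -2.9]
finger_gap: 13.4
```

```bash
cat >> h.py <<'E'
LYAW=11.5
def ledge(G,ly,yoff,back,nn,tip=96.6,yaw=LYAW):
    "TCP target: print centre at ledge y=ly; TCP yoff from print centre along print y; back along ez; nn off plate"
    Rt=tool_R(yaw,28); ey,n,ez=Rt[:,0],Rt[:,1],-Rt[:,2]
    return np.array(G)+7*n+ey*(ly+yoff)+ez*(tip+back)+nn*n, Rt
E
python3 - <<'E'
from h import *
p,Rt=ledge((595.5,-4.6,85),-75,-0.9,110,8); print(p); s=sense(); print(s['time'],s['tool_pos'],s['tcp_rot'],s['ft_force'],s['finger_gap']); rel(p,Rt)
E
```

```text
[528.56469335 -95.67307266 274.45904613]
5.375 [ 445.15283396 -286.89388607  307.39103757] [155.65097138   0.16576613  73.03076585] [-0.1489576  -1.13211115 -2.85655101] 13.41349429366282
turn [ -3.6  12.7 -25.5] shift [0.2073 0.0085 0.0393]
```

Request:
jog_arm(plan=[[[-0.5,2,-4],[0.02,0.001,0],-1],[[-1,4,-8],[0.05,0.002,0.005],-1],[[-2,6,-13],[0.09,0.004,0.01],-1],[[-2.5,9,-18],[0.13,0.005,0.02],-1],[[-3,11,-22],[0.17,0.007,0.03],-1],[[-3.6,12.7,-25.5],[0.2,0.0085,0.039],-1],[[-3.6,12.7,-25.5],[0.207,0.0085,0.039],-1],[[-3.6,12.7,-25.5],[0.207,0.0085,0.039],-1]])

```text
time: 6.38
tool_pos: [527.5, -94.8, 270.7]
tcp_rot: [152.3, -0.3, 101.5]
ft_force: [0.2, -0.4, -1.2]
finger_gap: 13.5
```

Run:
```python
from h import *
p,Rt=ledge((595.5,-4.6,85),-75,-0.9,110,8); s=sense(); print(s['time'],s['tool_pos'],s['tcp_rot'],s['ft_force'],s['wrist_torque'],s['finger_gap']); rel(p,Rt)
ci=camera_info('wrist'); im,d=snapshot('wrist'); cv2.imwrite('pics/wrist3.png',im); np.save('w3.npy',d); pickle.dump(ci,open('w3.pkl','wb'))
G=np.array((595.5,-4.6,85)); h=Rt[:,0]
for y in (-140,0,140): print(proj('wrist',[G+h*y, G+h*y-Rt[:,2]*70],ci).round())
```

```text
6.375 [527.53366875 -94.78836427 270.67654766] [152.27731416  -0.30541403 101.52850347] [ 0.18247626 -0.42954008 -1.20325516] [-0.10035638  0.39693539  0.01534044] 13.482908062302958
turn [-0.3 -0.3 -0.1] shift [-0.0011  0.0025 -0.003 ]
[[309. 272.]
 [306. 306.]]
[[307. 130.]
 [303. 133.]]
[[305. -47.]
 [300. -97.]]
```

View pics/wrist3.png

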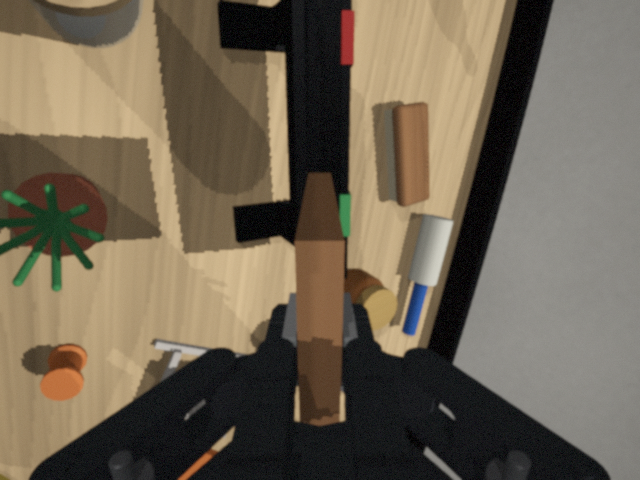

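Run:
```python
from h import *
ci=pickle.load(open('w3.pkl','rb')); d=np.load('w3.npy'); im=cv2.imread('pics/wrist3.png')
G=np.array((595.5,-4.6,85)); Rt=tool_R(11.5,28)
g,P=roi('wrist',(240,0,400,300),d,ci)
L=(P-G)@Rt; L[:,2]*=-1
hsv=cv2.cvtColor(im,cv2.COLOR_BGR2HSV)[g[:,1],g[:,0]]; blk=(hsv[:,2]<50)
for nm,y0,y1 in(('a',-40,-10),('b',-10,20),('c',20,50),('d',50,100)):
    k=(L[:,0]>y0)&(L[:,0]<y1)&(P[:,2]>60)&(L[:,1]>-30)&(L[:,1]<60)
    print(nm,k.sum())
    for n0 in range(-12,44,3):
        q=k&(L[:,1]>=n0)&(L[:,1]<n0+3)
        if q.sum()>3: print('  n',n0,q.sum(),np.percentile(L[q,2],[10,50,90]).round(1))
for nm,mk in(('green',(hsv[:,0]>50)&(hsv[:,0]<85)),('red',(hsv[:,0]<6)|(hsv[:,0]>174))):
    m=mk&(hsv[:,1]>150)&(hsv[:,2]>60)&(L[:,1]>15)&(L[:,1]<60)&(P[:,2]>60)
    print(nm,m.sum(),L[m].mean(0).round(1),np.percentile(L[m],[2,98],axis=0).round(1))
# same for top cam
d=np.load('top0.npy'); im=cv2.imread('pics/top0.png'); g,P=roi('top',(205,170,350,245),d); L=(P-G)@Rt; L[:,2]*=-1
hsv=cv2.cvtColor(im,cv2.COLOR_BGR2HSV)[g[:,1],g[:,0]]
for nm,mk in(('green',(hsv[:,0]>50)&(hsv[:,0]<85)),('red',(hsv[:,0]<6)|(hsv[:,0]>174))):
    m=mk&(hsv[:,1]>150)&(hsv[:,2]>60)&(L[:,1]>15)&(L[:,1]<60)&(P[:,2]>60)
    print(nm,m.sum(),L[m].mean(0).round(1),np.percentile(L[m],[2,98],axis=0).round(1))
```

```text
a 6766
  n -6 166 [68.4 69.6 70.4]
  n -3 165 [68.6 69.3 70.2]
  n 0 241 [ 0.2 60.4 70. ]
  n 3 301 [ -1.  196.8 237.9]
  n 6 1153 [127.3 234.4 238.1]
  n 9 1172 [  0.9 232.2 238. ]
  n 12 1154 [129.7 234.8 238. ]
  n 15 1153 [127.  233.8 237.9]
  n 18 594 [-2.000e-01  2.327e+02  2.380e+02]
  n 21 117 [-1.4 -0.5  0.5]
  n 24 112 [-1.8 -0.6  0.3]
  n 27 99 [-1.2 -0.5  0.6]
  n 30 135 [ 3.7 11.1 12.4]
  n 33 114 [10.3 11.4 12.4]
  n 36 90 [10.8 11.6 12.3]
b 2066
  n -9 10 [69.1 69.5 69.8]
  n -6 174 [68.8 69.6 70.5]
  n -3 182 [68.7 69.6 70.5]
  n 0 292 [ 0.1 60.7 70.2]
  n 3 118 [-1.6 -0.6  0.6]
  n 6 105 [-1.6 -0.5  0.7]
  n 9 125 [-1.4 -0.5  0.6]
  n 12 119 [-1.3 -0.2  0.7]
  n 15 105 [-1.6 -0.4  0.5]
  n 18 122 [-1.3 -0.3  0.9]
  n 21 122 [-1.5 -0.6  0.6]
  n 24 105 [-1.4 -0.3  0.5]
  n 27 120 [-1.6 -0.3  0.6]
  n 30 151 [ 0.8 11.3 12.4]
  n 33 121 [10.8 11.6 12.3]
  n 36 95 [10.5 11.5 12.3]
c 2209
  n -9 23 [68.8 69.4 70.1]
  n -6 201 [68.8 69.6 70.4]
  n -3 209 [68.6 69.7 70.6]
  n 0 300 [ 0.6 55.1 70.1]
  n 3 143 [-1.4 -0.4  0.6]
  n 6 109 [-1.4 -0.5  0.7]
  n 9 108 [-1.5 -0.3  
[... 327 characters left out ...]
 [68.7 69.7 70.7]
  n -3 260 [68.8 69.8 70.7]
  n 0 479 [-0.4 40.1 70.1]
  n 3 194 [-1.3 -0.3  0.6]
  n 6 254 [-1.4 -0.2  0.7]
  n 9 191 [-1.2 -0.3  1. ]
  n 12 257 [-1.3 -0.3  0.7]
  n 15 196 [-1.2 -0.2  0.7]
  n 18 251 [-1.3 -0.3  0.9]
  n 21 222 [-1.2 -0.2  0.8]
  n 24 224 [-1.1 -0.3  0.9]
  n 27 288 [-0.9  0.4 13.5]
  n 30 239 [12.  13.5 14.7]
  n 33 247 [11.8 13.7 14.6]
  n 36 226 [12.4 13.7 14.6]
  n 39 40 [11.8 13.8 14.6]
green 1 [-66.6  30.2  -0.5] [[-66.6  30.2  -0.5]
 [-66.6  30.2  -0.5]]
red 691 [73.9 33.6 13.1] [[54.  29.2  0.9]
 [94.1 38.5 15.4]]
green 109 [-76.   35.1   9. ] [[-93.7  28.8  -5.7]
 [-56.7  39.   17.4]]
red 117 [75.3 34.5  8.6] [[56.2 27.2 -8.5]
 [93.5 38.3 19.3]]
```

Run:
```python
from h import *
ci=pickle.load(open('w3.pkl','rb')); d=np.load('w3.npy')
s=sense(); R0=rot(s['tcp_rot']); t=s['tool_pos']
g,P=roi('wrist',(280,150,360,440),d,ci); L=(P-t)@R0
for v in range(170,440,15):
    k=(g[:,1]==v)&(abs(L[:,1])<12)&(L[:,2]<90)&(L[:,2]>-45)
    if k.sum()>3: print(v,k.sum(),L[k].mean(0).round(1),L[k,1].min().round(1),L[k,1].max().round(1))
k=(abs(L[:,1])<12)&(L[:,2]<-28)&(L[:,2]>-40); print(np.percentile(L[k],[1,50,99],axis=0).round(1))
k=(abs(L[:,1])<12)&(L[:,2]>-28)&(L[:,2]<110);  print(np.percentile(L[k],[1,50,99],axis=0).round(1))
G=np.array((595.5,-4.6,85)); Rl=tool_R(11.5,28); G2=G+Rl@np.array([-0.95,1.9,0.4]); print(G2)
for b in(110,12): p,Rt=ledge(G2,-75,-0.9,b,6,yaw=12.1); print(p); rel(p,Rt)
```

```text
185 28 [51.9 -0.4 51.8] -7.2 6.4
200 34 [51.7 -0.4 17.4] -7.3 6.5
215 39 [51.7 -0.3 -6.5] -7.3 6.5
230 46 [ 51.6  -0.4 -23.7] -7.3 6.5
245 50 [ 50.2  -0.4 -33.4] -7.2 6.4
260 48 [ 45.7  -0.6 -33.3] -7.3 6.3
275 48 [ 40.9  -0.4 -33.2] -7.2 6.4
290 46 [ 36.   -0.6 -33. ] -7.3 6.6
305 58 [ 27.3   0.1 -26.5] -11.7 11.8
320 62 [ 22.   -0.  -26.9] -11.7 11.7
335 67 [ 17.4   0.1 -28.7] -11.6 11.9
350 73 [ 13.1   0.1 -30.7] -11.7 11.9
365 78 [  9.1  -0.1 -33.2] -12.0 11.8
380 58 [  2.2  -0.4 -32.1] -9.4 8.6
395 50 [ -3.2  -0.4 -33.2] -9.8 8.8
410 47 [ -9.6  -0.6 -33.3] -9.6 8.4
425 4 [-16.8  -0.4 -32.9] -0.9 0.1
[[-14.9 -10.7 -38.4]
 [ 20.9  -0.5 -33.1]
 [ 51.7  10.8 -28.7]]
[[ -6.4 -11.7 -27.8]
 [ 51.6   0.   -8.5]
 [ 52.1  11.8  88.4]]
[597.51734035  -5.15902971  85.53881693]
[529.81273865 -97.29820527 274.05891993]
turn [-0.2  0.  -0.7] shift [-0.0024  0.0029 -0.0017]
[574.79879822 -87.65402974 187.53005583]
turn [-0.2  0.  -0.7] shift [-0.0023  0.0033  0.0963]
```

Request:
jog_arm(plan=[[[-0.2,0,-0.7],[-0.0033,0.003,0],-1],[[-0.2,0,-0.7],[-0.0033,0.003,0.01],-1],[[-0.2,0,-0.7],[-0.0033,0.003,0.03],-1],[[-0.2,0,-0.7],[-0.0033,0.003,0.05],-1],[[-0.2,0,-0.7],[-0.0033,0.003,0.07],-1],[[-0.2,0,-0.7],[-0.0033,0.003,0.085],-1],[[-0.2,0,-0.7],[-0.0033,0.003,0.09],-1],[[-0.2,0,-0.7],[-0.0033,0.003,0.09],-1]])

```text
time: 7.42
tool_pos: [572.2, -89.0, 193.4]
tcp_rot: [152.0, 0.0, 102.2]
ft_force: [-0.3, -0.1, -1.5]
finger_gap: 13.5
```

Run:
```python
from h import *
G2=np.array([597.5,-5.2,85.5]); s=sense(); print(s['time'],s['tool_pos'],s['tcp_rot'],s['ft_force'],s['wrist_torque'],s['finger_gap'])
p,Rt=ledge(G2,-75,-1.8,0,6,yaw=12.1,tip=96.8); rel(p,Rt)
ci=camera_info('wrist'); im,d=snapshot('wrist'); cv2.imwrite('pics/wrist4.png',im); np.save('w4.npy',d); pickle.dump(ci,open('w4.pkl','wb'))
im,d=snapshot('side'); cv2.imwrite('pics/side4.png',cv2.resize(im[150:290,230:420],None,fx=4,fy=4,interpolation=2))
```

```text
7.425 [572.18286948 -88.95966082 193.37034603] [1.52004112e+02 4.66335909e-02 1.02165064e+02] [-0.32064029 -0.11432273 -1.5044241 ] [-0.07636047  0.36318889  0.02168454] 13.530517736661716
turn [-0.   0.   0.1] shift [-0.0002 -0.0003  0.0183]
```

View pics/wrist4.png

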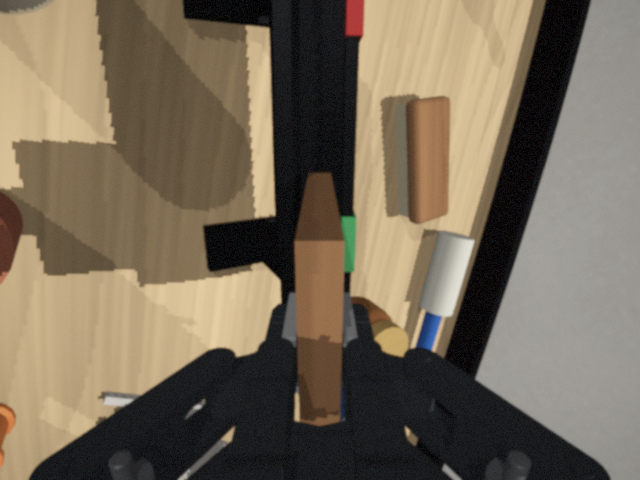

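View pics/side4.png

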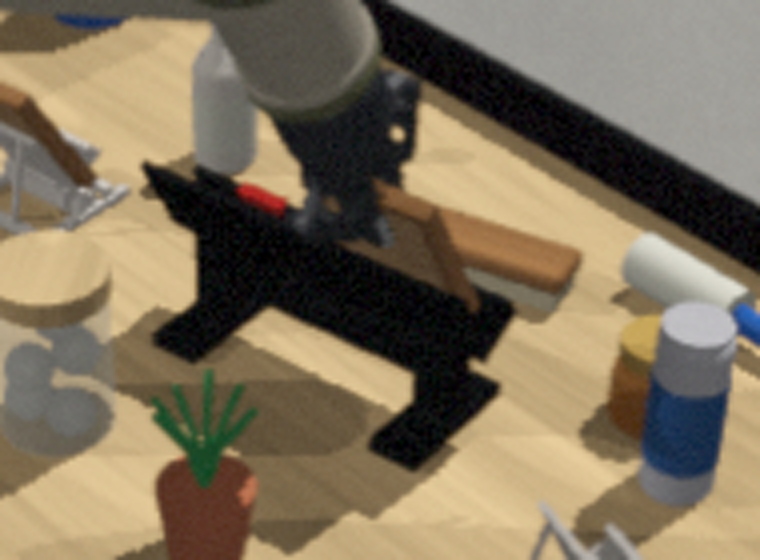

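```bash
cat >> h.py <<'E'
def section(name,G,yaw,ys,box=(240,0,400,300)):
    ci=pickle.load(open(name+'.pkl','rb')); d=np.load(name+'.npy'); Rt=tool_R(yaw,28)
    g,P=roi('wrist',box,d,ci); L=(P-G)@Rt; L[:,2]*=-1
    for y in ys:
        k=abs(L[:,0]-y)<8
        a=k&(abs(L[:,2]-69.5)<4)&(abs(L[:,1])<15); b=k&(abs(L[:,2]-11.8)<3)&(abs(L[:,1]-33)<12); f=k&(L[:,1]>5)&(L[:,1]<26)&(abs(L[:,2])<5)
        q=lambda m,c,p: np.percentile(L[m,c],p).round(1) if m.sum()>5 else None
        print(y,'plate top n',q(a,1,[2,98]),'lip n',q(b,1,[2,98]),'floor',q(f,2,50),'lipz',q(b,2,50))
E
python3 - <<'E'
from h import *
G2=np.array([597.5,-5.2,85.5])
section('w3',G2,12.1,(-20,0,20,40,60,80)); section('w4',G2,12.1,(-20,0,20,40,60))
E
```

```text
-20 plate top n [-7.7 -0. ] lip n [28.6 35.9] floor 0.1 lipz 12.1
0 plate top n [-7.7  0.1] lip n [28.5 36.3] floor 0.0 lipz 12.0
20 plate top n [-7.7  0.1] lip n [28.5 36.2] floor -0.1 lipz 11.8
40 plate top n [-7.7  0.3] lip n [29.1 35.9] floor -0.1 lipz 11.8
60 plate top n [-7.7  0.3] lip n [28.1 37.9] floor -0.2 lipz 13.7
80 plate top n [-7.2  0.1] lip n [28.2 38.4] floor -0.3 lipz 13.7
-20 plate top n [-7.8 12.8] lip n [28.2 35.9] floor -0.0 lipz 11.9
0 plate top n [-7.8  0.1] lip n [28.3 36.1] floor -0.0 lipz 12.0
20 plate top n [-7.8  0.1] lip n [28.5 35.8] floor -0.1 lipz 11.9
40 plate top n [-7.4  0.1] lip n [28.2 36. ] floor -0.1 lipz 11.9
60 plate top n [-7.5  0.5] lip n [28.3 38.3] floor -0.1 lipz 13.6
```

Request:
jog_arm(plan=[[[0,0,0],[0,0,0.006],-1],[[0,0,0],[0,0,0.012],-1],[[0,0,0],[0,-0.002,0.0155],-1],[[0,0,0],[0,-0.004,0.0165],-1],[[0,0,0],[0,-0.005,0.017],-1],[[0,0,0],[0,-0.0055,0.0175],-1],[[0,0,0],[0,-0.0055,0.0175],-1]])

```text
time: 8.4
tool_pos: [575.5, -88.3, 175.6]
tcp_rot: [152.0, 0.1, 102.2]
ft_force: [-0.5, -0.3, -2.3]
finger_gap: 13.6
```

Run:
```python
from h import *
G2=np.array([597.5,-5.2,85.5]); s=sense(); print(s['time'],s['tool_pos'],s['tcp_rot'],s['ft_force'],s['wrist_torque'],s['finger_gap'])
p,Rt=ledge(G2,-75,-1.8,0,0,yaw=12.1,tip=96.8); rel(p,Rt); print('force tool',rot(s['tcp_rot']).T@s['ft_force'])
```

```text
8.4 [575.52213841 -88.2900007  175.61605689] [1.51974513e+02 6.73687718e-02 1.02160920e+02] [-0.5165237  -0.27713094 -2.28430289] [-0.16275719  0.37616709  0.04872659] 13.638436255360968
turn [0.  0.  0.1] shift [-0.0002 -0.001   0.001 ]
force tool [-0.15941617 -1.57065904  1.75192884]
```

Request:
jog_arm(plan=[[[0,0,0],[0,-0.0005,0.0005],-1],[[0,0,0],[0,-0.001,0.001],-1],[[0,0,0],[0,-0.001,0.001],-1]])

```text
time: 8.78
tool_pos: [575.3, -88.3, 174.4]
tcp_rot: [152.0, 0.1, 102.2]
ft_force: [0.9, -0.2, -1.6]
finger_gap: 12.9
```

Run:
```python
from h import *
G2=np.array([597.5,-5.2,85.5]); s=sense(); print(s['time'],s['tool_pos'],s['tcp_rot'],s['ft_force'],s['wrist_torque'],s['finger_gap'])
p,Rt=ledge(G2,-75,-1.8,0,0,yaw=12.1,tip=96.8); rel(p,Rt); print('force tool',rot(s['tcp_rot']).T@s['ft_force'])
```

```text
8.775 [575.30738011 -88.34089591 174.40809843] [1.51952142e+02 7.08151704e-02 1.02161281e+02] [ 0.85946227 -0.20036578 -1.61644017] [ 0.08298156  0.16508487 -0.05885713] 12.929447704877603
turn [0.  0.  0.1] shift [-0.0002 -0.0002  0.0001]
force tool [-0.37492909 -0.05603516  1.80221777]
```

Request:
jog_arm(plan=[[[0,0,0],[0,0,0.0005],-1],[[0,0,0],[0,-0.0003,0.001],-1],[[0,0,0],[0,-0.0003,0.001],-1]])

```text
time: 9.15
tool_pos: [575.5, -88.2, 174.1]
tcp_rot: [151.9, 0.1, 102.2]
ft_force: [-5.5, 2.8, 7.2]
finger_gap: 13.8
```

Run:
```python
from h import *
G2=np.array([597.5,-5.2,85.5]); s=sense(); print(s['time'],s['tool_pos'],s['tcp_rot'],s['ft_force'],s['wrist_torque'],s['finger_gap'])
p,Rt=ledge(G2,-75,-1.8,0,0,yaw=12.1,tip=96.8); rel(p,Rt); print('force tool',rot(s['tcp_rot']).T@s['ft_force'])
```

```text
9.15 [575.54176208 -88.18129118 174.11393211] [1.51941120e+02 7.48772243e-02 1.02192226e+02] [-5.50653422  2.76543871  7.16175426] [0.17701723 0.69200495 0.12895488] 13.830831281466313
turn [0.1 0.  0.1] shift [-0.0003 -0.0003 -0.0003]
force tool [ 3.85663729 -0.8632139  -8.58146287]
```

Request:
jog_arm(plan=[[[0,0,0],[0,0,-0.0006],-0.6],[[0,0,0],[0,0,-0.0006],-0.5],[[0,0,0],[0,0,-0.0006],-0.3],[[0,0,0],[0,0,-0.0006],-0.2],[[0,0,0],[0,0,-0.003],-0.1]])

```text
time: 9.78
tool_pos: [573.7, -88.5, 175.5]
tcp_rot: [152.0, 0.0, 102.2]
ft_force: [-0.6, 0.6, 0.2]
finger_gap: 38.3
```

Run:
```python
from h import *
s=sense(); print(s['time'],s['tool_pos'],s['ft_force'],s['wrist_torque'],s['finger_gap'])
ci=camera_info('wrist'); im,d=snapshot('wrist'); cv2.imwrite('pics/wrist5.png',im)
```

```text
9.775 [573.72456044 -88.50182801 175.53790223] [-0.56337188  0.63472973  0.16000192] [-0.0920594   0.22748826  0.00086119] 38.32605565238722
```

View pics/wrist5.png

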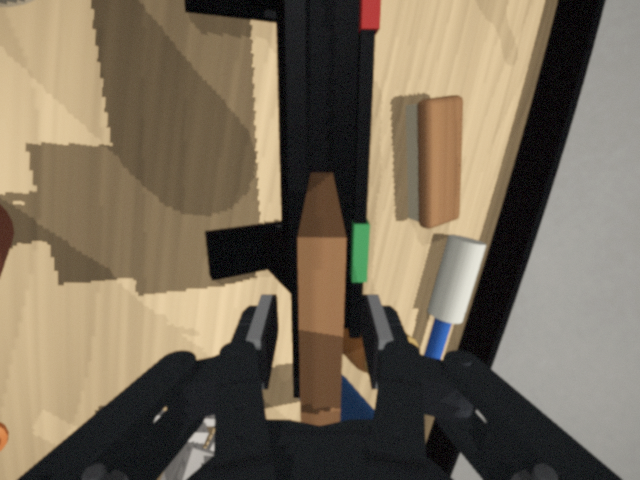

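Request:
jog_arm(plan=[[[0,0,0],[0,0,-0.02],-0.1],[[0,0,0],[0,0,-0.05],-0.1],[[0,0,0],[0,0,-0.09],0],[[0,0,0],[0,0,-0.13],0.2],[[0,0,0],[0,0,-0.14],0.3],[[0,0,0],[0,0,-0.14],0.3]])

```text
time: 10.58
tool_pos: [509.8, -102.6, 299.7]
tcp_rot: [151.9, 0.1, 102.1]
ft_force: [0.3, 0.1, -0.8]
finger_gap: 55.4
```

Run:
```python
from h import *
s=sense(); print(s['time'],s['tool_pos'],s['ft_force'],s['finger_gap'])
P,Rt,T=FLOWER; rel(P-Rt[:,2]*100+4*Rt[:,1],Rt)
ci=camera_info('wrist'); im,d=snapshot('wrist'); cv2.imwrite('pics/wrist6.png',im); np.save('w6.npy',d); pickle.dump(ci,open('w6.pkl','wb'))
im,d=snapshot('side'); cv2.imwrite('pics/side6.png',cv2.resize(im[150:290,230:420],None,fx=4,fy=4,interpolation=2))
```

```text
10.575 [ 509.82789186 -102.61652093  299.65251424] [ 0.32948033  0.14525628 -0.80205237] 55.372286660857625
turn [-3.9 -1.4  2.7] shift [ 0.3984 -0.0015  0.109 ]
```

View pics/side6.png

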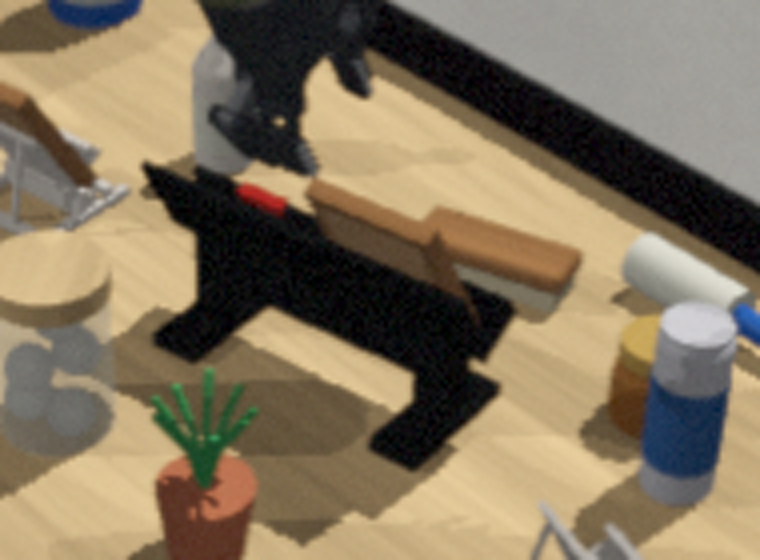

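View pics/wrist6.png

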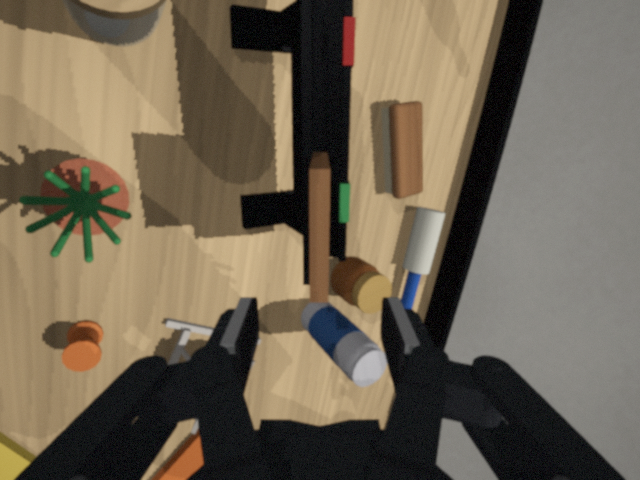

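Request:
jog_arm(plan=[[[0,0,0],[0.05,0,-0.005],0.3],[[-2,0,1],[0.11,0,-0.005],0.3],[[-4,-1.4,2.7],[0.17,0,0],0.3],[[-4,-1.4,2.7],[0.23,0,0.01],0.3],[[-4,-1.4,2.7],[0.29,-0.0015,0.03],0.3],[[-4,-1.4,2.7],[0.35,-0.0015,0.06],0.3],[[-4,-1.4,2.7],[0.39,-0.0015,0.09],0.3],[[-4,-1.4,2.7],[0.398,-0.0015,0.1],0.3],[[-4,-1.4,2.7],[0.398,-0.0015,0.105],0.3],[[-4,-1.4,2.7],[0.398,-0.0015,0.105],0.3]])

```text
time: 11.92
tool_pos: [473.0, 295.7, 205.4]
tcp_rot: [148.0, -0.1, 99.1]
ft_force: [-1.0, -0.1, 0.5]
finger_gap: 55.6
```

Run:
```python
from h import *
P,Rt,T=FLOWER; look('wrist7',T,Rt,range(170,370,15)); rel(P+0*Rt[:,1],Rt)
```

```text
11.93 [473.  295.7 205.4] [ 1.4801e+02 -5.0000e-02  9.9060e+01] 55.6 [-1.  -0.1  0.5]
185 (307, 185) 25 [46.4  3.6  1.9] -3.2 10.4
200 (308, 200) 24 [37.7  3.9  1.7] -2.7 10.5
215 (308, 215) 24 [28.8  3.9  1.7] -2.8 10.6
230 (308, 230) 24 [19.5  3.9  2.1] -3.0 10.7
245 (309, 245) 23 [10.   4.1  2.2] -2.5 10.7
260 (309, 260) 23 [0.3 4.1 2.2] -2.6 10.8
275 (309, 275) 23 [-9.7  4.1  2.1] -2.7 11.0
290 (310, 290) 22 [-20.1   4.4   2.1] -2.2 11.0
305 (310, 305) 22 [-31.    4.4   2.3] -2.3 11.2
320 (310, 320) 22 [-42.    4.4   2.2] -2.4 11.3
tool in print-top frame [ -1.1   3.9 -70. ]
turn [ 0.1 -0.  -0.1] shift [ 0.0011 -0.0047  0.1046]
```

View pics/wrist7.png

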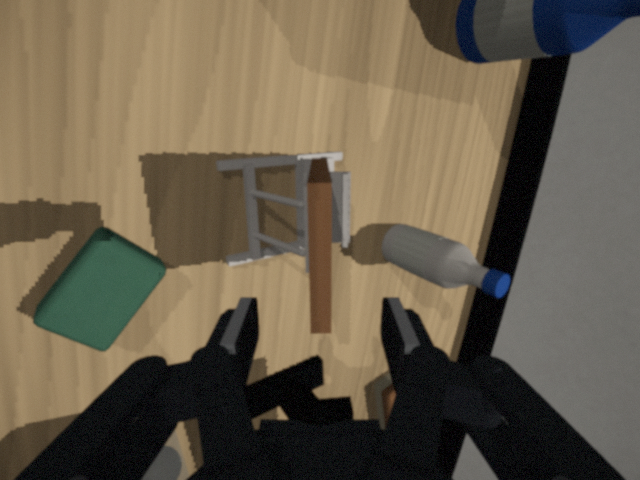

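Request:
jog_arm(plan=[[[0,0,-0.5],[0,0,0.025],0.3],[[0,0,-0.5],[0,-0.0002,0.05],0.3],[[0,0,-0.5],[0,-0.0003,0.075],0.2],[[0,0,-0.5],[0,-0.0004,0.095],0.1],[[0,0,-0.5],[0,-0.0004,0.105],0],[[0,0,-0.5],[0,-0.0004,0.105],-0.3],[[0,0,-0.5],[0,-0.0004,0.105],-0.5],[[0,0,-0.5],[0,-0.0004,0.105],-1],[[0,0,-0.5],[0,-0.0004,0.105],-1],[[0,0,-0.5],[0,-0.0004,0.105],-1],[[0,0,-0.5],[0,-0.0004,0.105],-1]], force=40)

```text
time: 13.35
tool_pos: [527.4, 305.9, 117.6]
tcp_rot: [147.9, 0.2, 99.6]
ft_force: [-5.5, -2.7, 5.7]
finger_gap: 13.7
```

Run:
```python
from h import *
P,Rt,T=FLOWER; s=sense(); print(s['time'],((s['tool_pos']-T)@Rt).round(1),s['tcp_rot'],s['ft_force'],s['wrist_torque'],s['finger_gap'])
```

```text
13.35 [ 0.3  4.3 33.8] [147.9113266    0.17745473  99.56315322] [-5.52151951 -2.74799872  5.67859941] [-0.33758818  0.53463938 -0.1974441 ] 13.672550312411191
```

Request:
jog_arm(plan=[[[0,0,0],[0,0.0005,-0.005],-1],[[0,0,0],[0,0.0005,-0.02],-1],[[0,0,0],[0,0.0005,-0.05],-1],[[0,0,0],[0,0,-0.09],-1],[[0,0,0],[0,0,-0.13],-1],[[0,0,0],[0,0,-0.17],-1],[[0,0,0],[0,0,-0.21],-1],[[0,0,0],[0,0,-0.22],-1],[[0,0,0],[0,0,-0.22],-1]])

```text
time: 14.48
tool_pos: [412.1, 287.2, 302.8]
tcp_rot: [147.9, 0.2, 99.6]
ft_force: [0.3, 0.4, -2.6]
finger_gap: 13.5
```

Run:
```python
from h import *
G2=np.array([597.5,-5.2,85.5])
p,Rt=ledge(G2,75,0,110,6,yaw=12.1); s=sense(); print(p,s['time'],s['tool_pos'],s['tcp_rot'],s['ft_force'],s['finger_gap']); rel(p,Rt)
```

```text
[498.16395715  50.20831487 274.020103  ] 14.475 [412.06424843 287.16566863 302.81903164] [147.94933685   0.15675111  99.58811015] [ 0.29168089  0.35546435 -2.63800157] 13.469744757172528
turn [ 4.   1.4 -2.1] shift [-0.2479  0.0229  0.0491]
```

Request:
jog_arm(plan=[[[0,0,0],[-0.02,0.005,0],-1],[[1,0,-1],[-0.05,0.01,0],-1],[[2,1,-1],[-0.09,0.015,0],-1],[[3,1,-2],[-0.13,0.02,0.01],-1],[[4,1.4,-2.1],[-0.17,0.023,0.02],-1],[[4,1.4,-2.1],[-0.21,0.023,0.03],-1],[[4,1.4,-2.1],[-0.24,0.023,0.045],-1],[[4,1.4,-2.1],[-0.248,0.023,0.049],-1],[[4,1.4,-2.1],[-0.248,0.023,0.049],-1]])

```text
time: 15.6
tool_pos: [497.7, 49.3, 272.2]
tcp_rot: [152.2, -0.0, 102.0]
ft_force: [0.1, 0.4, -1.5]
finger_gap: 13.6
```

Run:
```python
from h import *
G2=np.array([597.5,-5.2,85.5])
p,Rt=ledge(G2,75,0,110,6,yaw=12.1); s=sense(); print(p,s['time'],s['tool_pos'],s['tcp_rot'],s['ft_force'],s['finger_gap']); rel(p,Rt)
ci=camera_info('wrist'); im,d=snapshot('wrist'); cv2.imwrite('pics/wrist8.png',im); np.save('w8.npy',d); pickle.dump(ci,open('w8.pkl','wb'))
section('w8',G2,12.1,range(60,150,10))
R0=rot(s['tcp_rot']); t=s['tool_pos']
g,P=roi('wrist',(280,150,360,440),d,ci); L=(P-t)@R0
for v in range(170,290,15):
    k=(g[:,1]==v)&(abs(L[:,1])<12)&(L[:,2]<90)&(L[:,2]>-45)
    if k.sum()>3: print(v,k.sum(),L[k].mean(0).round(1),L[k,1].min().round(1),L[k,1].max().round(1))
```

```text
[498.16395715  50.20831487 274.020103  ] 15.6 [497.73362957  49.32735233 272.24175993] [ 1.52177506e+02 -4.49604587e-02  1.01966378e+02] [ 0.14946993  0.35051238 -1.47178312] 13.580459748294134
turn [-0.2  0.  -0.1] shift [ 0.0008  0.0014 -0.0013]
60 plate top n None lip n [29.3 38. ] floor None lipz 13.5
70 plate top n [-7.5 -5.5] lip n [29.2 38.5] floor None lipz 13.6
80 plate top n [-7.3 -3.2] lip n [29.  38.4] floor -0.6 lipz 13.7
90 plate top n [-7.  -1.5] lip n [28.9 38.2] floor -0.4 lipz 13.3
100 plate top n [-6.9  0.2] lip n [28.8 37.1] floor -0.6 lipz 11.7
110 plate top n [-7.2  0.4] lip n [28.8 36.8] floor -0.5 lipz 11.5
120 plate top n [-7.1  0.5] lip n [29.  36.8] floor -0.5 lipz 11.6
130 plate top n [-6.9  0.7] lip n [29.3 36.6] floor -0.3 lipz 11.8
140 plate top n [-6.7  0.7] lip n [29.2 36.4] floor -0.4 lipz 11.8
185 26 [48.2 -0.1 68.6] -7.1 6.8
200 29 [47.9 -0.3 31.5] -6.8 6.5
215 35 [47.8  0.   5.4] -7.0 6.6
230 41 [ 47.7  -0.  -13.6] -7.1 6.8
245 47 [ 47.6  -0.3 -28. ] -7.1 6.5
260 48 [ 44.4  -0.2 -31.9] -7.1 6.6
275 47 [ 39.6  -0.  -31.9] -6.8 6.8
```

View pics/wrist8.png

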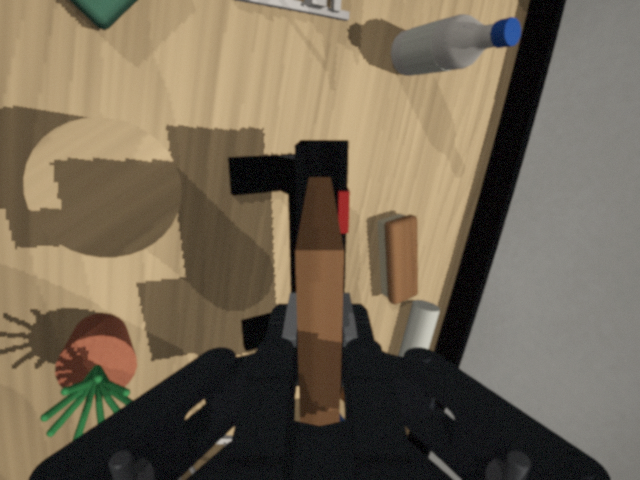

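Request:
jog_arm(plan=[[[-0.2,0,-0.1],[0.003,0.002,0],-1],[[-0.2,0,-0.1],[0.003,0.002,0.01],-1],[[-0.2,0,-0.1],[0.003,0.002,0.03],-1],[[-0.2,0,-0.1],[0.003,0.002,0.05],-1],[[-0.2,0,-0.1],[0.003,0.002,0.07],-1],[[-0.2,0,-0.1],[0.003,0.002,0.085],-1],[[-0.2,0,-0.1],[0.003,0.002,0.09],-1],[[-0.2,0,-0.1],[0.003,0.002,0.09],-1]])

```text
time: 16.65
tool_pos: [540.6, 62.1, 195.6]
tcp_rot: [151.8, 0.1, 102.2]
ft_force: [0.3, 0.7, -2.1]
finger_gap: 13.5
```

Run:
```python
from h import *
G2=np.array([597.5,-5.2,85.5])
p,Rt=ledge(G2,75,2.2,0,6.5,yaw=12.1,tip=98.1); s=sense(); print(p,s['time'],s['tool_pos'],s['tcp_rot'],s['ft_force'],s['wrist_torque'],s['finger_gap']); rel(p,Rt)
im,d=snapshot('side'); cv2.imwrite('pics/side9.png',cv2.resize(im[150:290,230:420],None,fx=4,fy=4,interpolation=2))
```

```text
[547.94045652  63.12945913 178.45502496] 16.65 [540.55184098  62.14631979 195.6262712 ] [1.51815818e+02 6.42766409e-02 1.02181841e+02] [ 0.34015685  0.746926   -2.06266711] [-0.08230333  0.39881897 -0.0065519 ] 13.456442726961068
turn [0.2 0.  0.1] shift [-0.0006 -0.0016  0.0186]
```

View pics/side9.png

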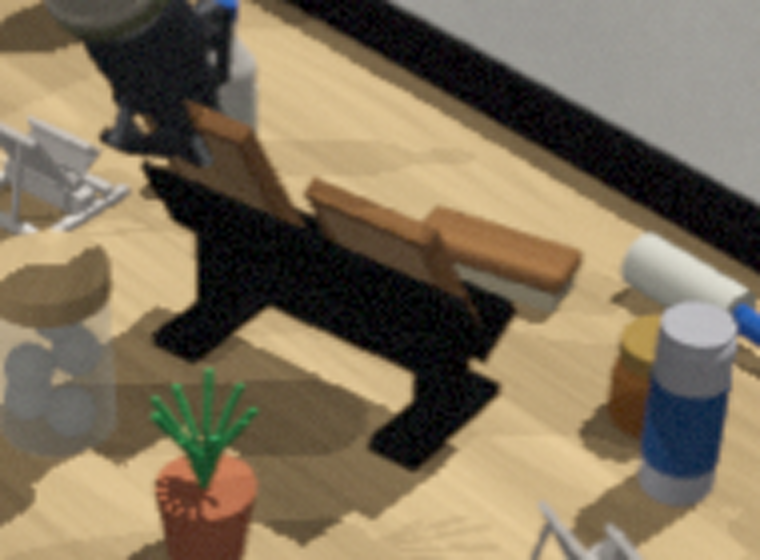

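Request:
jog_arm(plan=[[[0.2,0,0.1],[-0.0005,-0.001,0.006],-1],[[0.2,0,0.1],[-0.0005,-0.0015,0.011],-1],[[0.2,0,0.1],[-0.0005,-0.003,0.0145],-1],[[0.2,0,0.1],[-0.0005,-0.005,0.016],-1],[[0.2,0,0.1],[-0.0005,-0.006,0.017],-1],[[0.2,0,0.1],[-0.0005,-0.0065,0.0175],-1],[[0.2,0,0.1],[-0.0005,-0.0065,0.0175],-1]])

```text
time: 17.58
tool_pos: [543.2, 61.9, 177.4]
tcp_rot: [152.0, 0.0, 102.1]
ft_force: [-0.2, -0.9, -1.4]
finger_gap: 13.7
```

Run:
```python
from h import *
G2=np.array([597.5,-5.2,85.5])
p,Rt=ledge(G2,75,2.2,0,0.5,yaw=12.1,tip=98.1); s=sense(); print(s['time'],s['tool_pos'],s['tcp_rot'],s['wrist_torque'],s['finger_gap'],'Ft',rot(s['tcp_rot']).T@s['ft_force']); rel(p,Rt)
```

```text
17.575 [543.24094305  61.91670733 177.39100779] [1.51977552e+02 2.99533506e-02 1.02069795e+02] [-0.02341914  0.39054615  0.02690465] 13.747487567462931 Ft [-0.80570074 -1.01441629  1.01583219]
turn [ 0.  0. -0.] shift [ 0.0002 -0.0012  0.0013]
```

Request:
jog_arm(plan=[[[0,0,0],[0,-0.0004,0.0005],-1],[[0,0,0],[0,-0.0008,0.001],-1],[[0,0,0],[0,-0.001,0.0015],-1],[[0,0,0],[0,-0.001,0.0015],-1]])

```text
time: 18.08
tool_pos: [543.2, 62.0, 175.9]
tcp_rot: [152.0, 0.0, 102.1]
ft_force: [-4.1, 1.0, 2.4]
finger_gap: 13.6
```

Run:
```python
from h import *
G2=np.array([597.5,-5.2,85.5])
p,Rt=ledge(G2,75,2.2,0,0.5,yaw=12.1,tip=98.1); s=sense(); print(s['time'],s['tool_pos'],s['tcp_rot'],s['wrist_torque'],s['finger_gap'],'Ft',rot(s['tcp_rot']).T@s['ft_force']); rel(p,Rt)
```

```text
18.075 [543.16492294  62.01842598 175.877889  ] [1.51966073e+02 2.32485196e-02 1.02078898e+02] [0.08488769 0.64387399 0.08244687] 13.595195952015871 Ft [ 1.81143375 -2.2284314  -3.94278359]
turn [ 0.  0. -0.] shift [ 0.0001 -0.0005  0.    ]
```

Request:
jog_arm(plan=[[[0,0,0],[0,-0.0004,0.0002],-1],[[0,0,0],[0,-0.0004,-0.0003],-0.6],[[0,0,0],[0,-0.0004,-0.0003],-0.5],[[0,0,0],[0,0,-0.0003],-0.3],[[0,0,0],[0,0,-0.0003],-0.2],[[0,0,0],[0,0,-0.003],-0.1]])

```text
time: 18.82
tool_pos: [541.5, 61.6, 177.9]
tcp_rot: [152.0, 0.0, 102.1]
ft_force: [-0.2, 0.1, -0.5]
finger_gap: 38.7
```

Run:
```python
from h import *
s=sense(); print(s['time'],s['tool_pos'],s['ft_force'],s['wrist_torque'],s['finger_gap'])
ci=camera_info('wrist'); im,d=snapshot('wrist'); cv2.imwrite('pics/wrist10.png',im)
```

```text
18.825 [541.48134751  61.60684242 177.90410983] [-0.20381676  0.13342002 -0.45578788] [-0.05341705  0.23537757 -0.00208553] 38.72863133327584
```

View pics/wrist10.png

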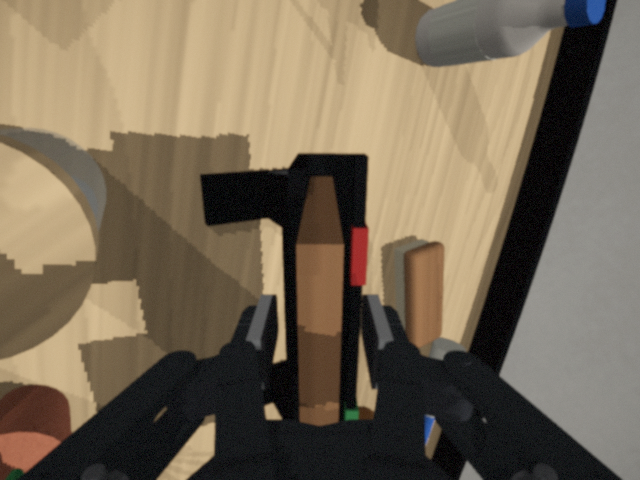

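Flower print stands free between the open fingers (gap 39 mm), red tab beside it at (358,255). Now retract straight and move clear towards the robot.

Request:
jog_arm(plan=[[[0,0,0],[0,0,-0.02],-0.1],[[0,0,0],[0,0,-0.05],-0.1],[[0,0,0],[0,0,-0.09],0],[[0,0,0],[0,0,-0.13],0.2],[[0,0,0],[0,0,-0.16],0.3],[[0,0,0],[0,0,-0.18],0.3],[[0,0,0],[0,0,-0.18],0.3]])

```text
time: 19.75
tool_pos: [459.5, 43.8, 339.4]
tcp_rot: [151.8, 0.1, 102.0]
ft_force: [-0.1, 1.4, -0.6]
finger_gap: 55.5
```

Run:
```python
from h import *
s=sense(); print(s['time'],s['tool_pos'],s['ft_force'],s['finger_gap'])
ci=camera_info('wrist'); im,d=snapshot('wrist'); cv2.imwrite('pics/wrist11.png',im); np.save('w11.npy',d); pickle.dump(ci,open('w11.pkl','wb'))
im,dd=snapshot('side'); cv2.imwrite('pics/side11.png',im[100:350,150:470].repeat(2,0).repeat(2,1)); np.save('s11.npy',dd)
G2=np.array([597.5,-5.2,85.5]); Rt=tool_R(12.1,28)
g,P=roi('wrist',(220,0,420,400),d,ci); L=(P-G2)@Rt; L[:,2]*=-1
for nm,y0,y1 in(('leaf',-140,0),('flower',0,140)):
    k=(abs(L[:,2]-130)<4)&(L[:,0]>y0)&(L[:,0]<y1)&(abs(L[:,1])<40)
    if k.sum()>10: print(nm,k.sum(),np.percentile(L[k],[1,50,99],axis=0).round(1))
section('w11',G2,12.1,(-10,0,10,130))
```

```text
19.75 [459.45094023  43.76139205 339.38854876] [-0.07126779  1.40232375 -0.59441878] 55.45602047148332
leaf 1043 [[-107.5   -0.3  127.5]
 [ -61.8    6.3  129.9]
 [ -24.9   13.1  131.4]]
flower 1959 [[ 27.4   0.3 127.9]
 [ 81.6   6.9 129.7]
 [125.4  14.1 131.2]]
-10 plate top n [-7.9 -0.2] lip n [28.1 35.5] floor -0.1 lipz 11.8
0 plate top n [-7.7 -0.2] lip n [29.  35.3] floor -0.2 lipz 11.8
10 plate top n [-7.5 -2.1] lip n [28.9 36.2] floor -0.3 lipz 11.8
130 plate top n [-6.7 12.3] lip n [29.4 36.3] floor -0.3 lipz 11.9
```

View pics/wrist11.png

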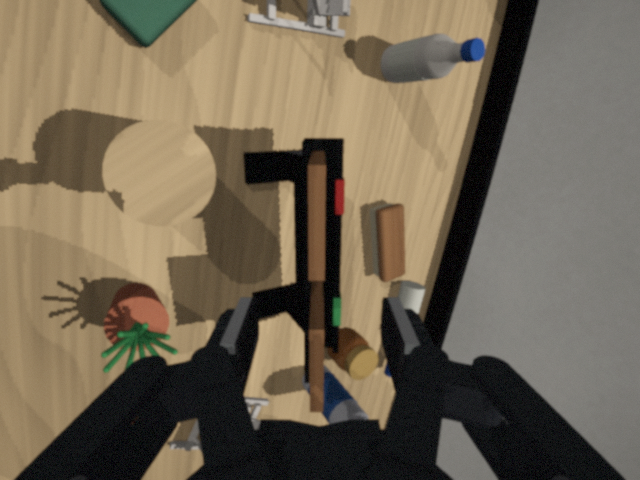

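View pics/side11.png

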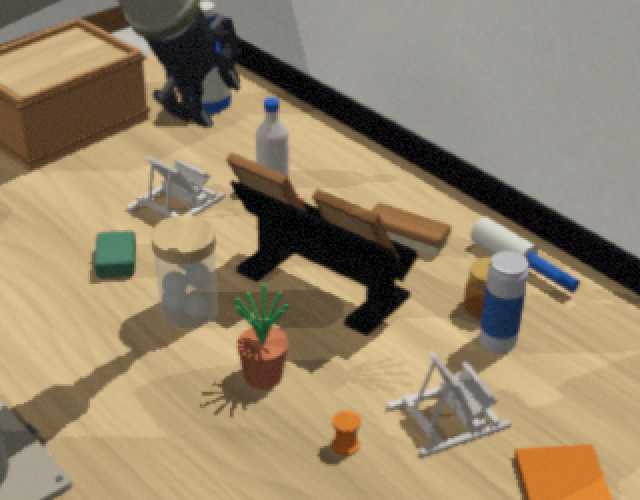

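Request:
jog_arm(plan=[[[0,0,0],[0.03,0,-0.02],0.3],[[0,0,0],[0.08,0,-0.04],0.3],[[0,0,0],[0.13,0,-0.05],0.3],[[0,0,0],[0.18,0,-0.05],0.3],[[0,0,0],[0.23,0,-0.05],0.3],[[0,0,0],[0.25,0,-0.05],0.3],[[0,0,0],[0.25,0,-0.05],0.3],[[0,0,0],[0.25,0,-0.05],0.3]])

```text
time: 20.85
tool_pos: [383.8, 283.2, 379.9]
tcp_rot: [152.1, 0.1, 102.1]
ft_force: [0.4, 0.3, 0.5]
finger_gap: 55.5
```

Run:
```python
from h import *
s=sense(); print(s['time'],s['qd'].round(2))
im,d=snapshot('top'); cv2.imwrite('pics/top12.png',im); cv2.imwrite('pics/top12c.png',cv2.resize(im[130:270,180:430],None,fx=3.2,fy=3.2,interpolation=2))
G2=np.array([597.5,-5.2,85.5]); Rt=tool_R(12.1,28)
g,P=roi('top',(205,165,355,255),d); L=(P-G2)@Rt; L[:,2]*=-1
for nm,y0,y1 in(('leaf',-145,0),('flower',0,145)):
    k=(L[:,0]>y0)&(L[:,0]<y1)&(L[:,2]>80)&(L[:,2]<140)&(abs(L[:,1])<40); Q=P[k]
    c,n,m=ransac(Q,filt=lambda v:0.2<v[2]<0.75); e=L[k][m]
    print(nm,'lean',np.degrees(np.arcsin(n[2])).round(1),'yaw',np.degrees(np.arctan2(n[1],n[0])).round(1),'y range',np.percentile(e[:,0],[1,99]).round(1),'n',e[:,1].mean().round(1),m.sum())
```

```text
20.85 [-1.19 -0.93 -0.16  0.01  0.17  0.08]
leaf lean 25.5 yaw 11.9 y range [-123.  -25.] n 9.3 372
flower lean 26.1 yaw 11.7 y range [ 27.2 126. ] n 10.2 378
```

View pics/top12c.png

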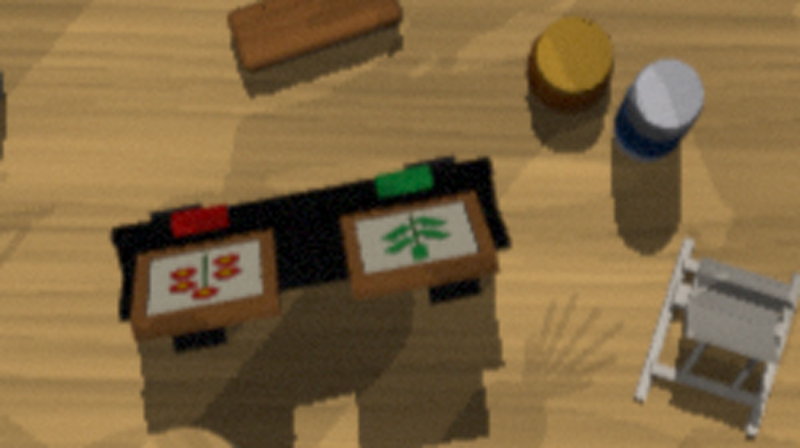

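View pics/top12.png

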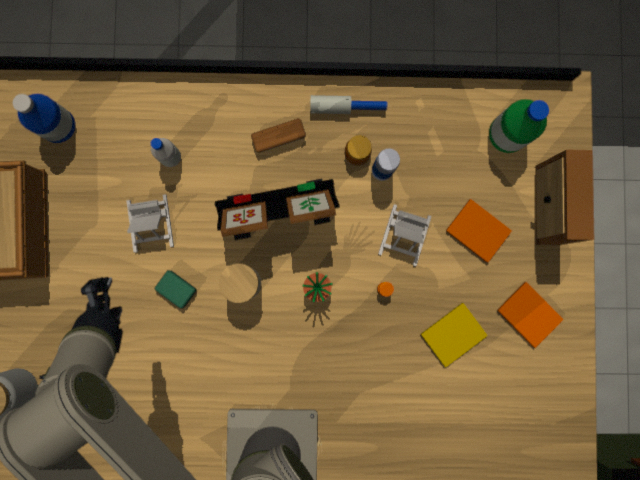

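Run:
```python
from h import *
im,d=snapshot('top')
G2=np.array([597.5,-5.2,85.5]); Rt=tool_R(12.1,28)
g,P=roi('top',(205,165,355,255),d); L=(P-G2)@Rt; L[:,2]*=-1
for nm,y0,y1 in(('leaf',-120,-30),('flower',30,120)):
    k=(L[:,0]>y0)&(L[:,0]<y1)&(L[:,2]>25)&(L[:,2]<126)&(abs(L[:,1]-12)<12); Q=P[k]
    c,n,m=ransac(Q,filt=lambda v:0.2<v[2]<0.75)
    print(nm,np.degrees(np.arcsin(n[2])).round(1),np.degrees(np.arctan2(n[1],n[0])).round(1),L[k][m].mean(0).round(1),m.sum())
s=sense(); print(s['time'],s['ft_force'])
print(hand_in())
```

```text
leaf 27.9 11.9 [-74.8   8.8  74.2] 551
flower 27.9 11.9 [76.3  9.8 75.6] 573
20.95 [ 0.09822341  0.09943175 -0.03103963]
the job is handed in; nothing more can be done
None
```

Both prints are now on the ledge, feet in the groove, leaning back against the plate with the pictures facing out. The leaf print is at the green tab and the flower print at the red tab. I gripped each one across its upper part, lifted it along its slope and lowered it until light floor contact (about 4–9 N). I then released it and backed straight out. The job was handed in at about 21 s.

**Final checks**
- **Lean:** the last top-view fit gave 27.9° for both prints, against 28° wanted.
- **Yaw:** both prints measured 11.9°. I measured the ledge at about 12.1°.
- **Centring:** the leaf print is within about 1 mm of its tab. The flower print is within about 1.5 mm.
- **Surroundings:** the top and side pictures show nothing else visibly moved, and the arm was well clear of everything.

**What disagreed**
- The top camera placed the prints 4–5 mm, and the ledge about 2 mm, off from the wrist camera along the picture direction. I went by the wrist camera, and the grips were central.
- An earlier lean fit that used only the upper part of the frames read 25.5–26°. The fit over the whole face gave 27.9°, and the wrist camera showed the tops flush with the plate.

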